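# Sort the spare parts of the model car

## Task

Sort the loose model-car parts into their trays: both wheels side by side, lying flat, in the round dish; the two motors standing upright, shaft up, one in each bay of the divided tray; the battery pack lying flat in the undivided rectangular tray. Set every part down gently on the tray's floor and never drop one, and leave the glass jar and the roll of tape where they are.

Things in the scene. Friction and masses are not known exactly. Their poses are not given: they have to be found in the camera images.
- wheel_wide_c (a point): The wide model-car wheel: black rubber tyre with knobbly tread, white rim (39 mm) with five holes, 56 mm in diameter and 42 mm wide, lying flat on the desk (axle upright). The point is its centre, 21 mm above its underside; z is the axle. Either face may be up. About 60 g.
- wheel_slim_c (a point): The slim model-car wheel: black rubber tyre without tread, larger white rim (45 mm) with ten small holes, 56 mm in diameter and 30 mm wide, lying flat on the desk (axle upright). The point is its centre, 15 mm above its underside; z is the axle. Either face may be up. About 45 g.
- motor_long_c (a point): The long electric motor: plain round can, 36 mm in diameter and 70 mm tall, black lower end and steel upper part, standing on its flat end with a small boss (13 mm in diameter, 4 mm high) and a thin shaft (14 mm) on top. The point is the centre of the can, 35 mm above its underside; z points up along the shaft. About 190 g.
- motor_short_c (a point): The short electric motor: plain round can, 36 mm in diameter and 52 mm tall, black lower end and steel upper part, standing on its flat end with a small boss (13 mm in diameter, 4 mm high) and a thin shaft (14 mm) on top. The point is the centre of the can, 26 mm above its underside; z points up along the shaft. About 140 g.
- pack_c (a point): Battery pack: black and grey hard-cased brick, 46 mm (its x) by 96 mm (its y) by 26 mm high, lying flat, two small brass contacts on top near one end. The point is its centre, 13 mm above its underside; z up. About 200 g.
- dish: Round grey plastic dish, fixed, 160 mm outside diameter, 18 mm high, walls and floor 4 mm thick (152 mm inside). Origin: centre of its underside, on the desk; the inner floor is 4 mm above. The wheels belong here; both fit side by side.
- two_bay: Rectangular grey plastic tray with one dividing wall, fixed, 110 mm (its x) by 160 mm (its y), 18 mm high, walls, floor and divider 4 mm thick. The divider stands along x at y = 0 and makes two equal bays, each 102 mm by 74 mm inside, their centres at y = +39 and -39 mm. Origin: centre of its underside, on the desk; the inner floor is 4 mm above. The motors belong here, one in each bay.
- open_tray: Rectangular grey plastic tray without a divider, fixed, 110 mm (its x) by 140 mm (its y), 18 mm high, walls and floor 4 mm thick (102 mm by 132 mm inside). Origin: centre of its underside, on the desk; the inner floor is 4 mm above. The battery pack belongs here.
- jar_c (a point): Small glass jar of brass screws with a dark lid, 48 mm in diameter and 58 mm tall, standing loose between two of the trays. Not to be disturbed. The point is its centre, 29 mm above the desk.
- tape_c (a point): Roll of black tape, a ring 50 mm in diameter and 19 mm tall, lying loose between two of the trays. Not to be disturbed. The point is its centre, 9.5 mm above the desk.
Things that resemble listed ones, but are neither listed nor needed, are in the scene too. Leave any blue look-alike of the part that bears wheel_slim_c alone.

How it is judged:
By the outcome, as a careful person would: the job done as asked, in the order asked, and still so for the second after the job is handed in, with the robot touching nothing.
It also fails if it takes over 128 s, if anything falls off the work surface, if the arm or the gripper's body presses on something with over 40 N, if the wrist force passes 120 N, or if a joint passes its speed limit or range.

## Robot

A 6-joint arm with a two-finger parallel gripper is mounted at the origin on the work surface. World frame = base frame: x ahead of the robot, y to its left, z up, the work surface at z = 0. Lengths are in m, angles in rad, forces in N, time in s.
With the tool pointing down it reaches from about 0.325 to 0.9 m from the base axis. Payload 6.1 kg.
Tool frame: the origin (TCP) lies at the centre of the arm's flange, where the gripper is bolted on; the fingertips stand 182 mm ahead of it and the grasp point (between the pads) lies r.tcp_to_grasp ahead of it (r.tcp_to_grasp is the distance from the TCP to the grasp point, in m); z points along the fingers, y is the direction in which the jaws open and shut (so a half turn about z gives the same grasp; the last joint's range is limited). The gripper opens to 87 mm and grips with 3 to 60 N. Pads are 19 mm wide; open, the fingers measure 117 mm over their backs; the gripper's body (75 mm by 190 mm) begins 51 mm behind the grasp point.
Start: joints at [-1.344, 0.22, 1.526, -0, 1.395, -0.126], TCP at [0.216, -0.587, 0.405] pointing down, gripper open.
Joint ranges: [-2.98, 2.98], [-0.91, 2.08], [0.09, 2.57], [-1.24, 4.39], [0.2, 2.65], [-2.68, 2.68]. Speed limits (rad/s): [2.57, 2.57, 3.01, 3.14, 3.14, 3.14].

## Interface

Orientations are given as a unit quaternion [x, y, z, w].
In Python, from bench import r gives the robot as it stands.
- The arm moves only by the shell command python3 -m inch 'ROWS' [FORCE]. ROWS is JSON, a list of rows, each a list of 3 entries, a list of its own where there are three numbers: the shift along the tool's x, y, z in m, then the turn, a rotation vector about the tool's x, y, z in units of 10 degrees (1.0 is 10 degrees), then the gripper command: -1 is shut, 1 is fully open, values between are in proportion. A call has 1 to 5 rows; each row shifts and turns the commanded pose from where the row before left it, along the tool's axes as they then stand; what a row does not reach is not made up. A row lasts 1/8 s, in which the tool goes at most 62.5 mm and 10.7 degrees, less where a joint would pass 70% of its speed; a pose out of reach is approached as far as the arm can. A call is refused whole if a number of a shift passes 0.0625 or a number of a turn 1, either way. A call with a gripper value outside its range is refused whole. The fingers move at their own pace and stop on an object; FORCE is the grip in N (left out, the last holds). Time passes only in rows, so rows that do not move let the fingers close. It gives the time, the measured TCP pose, the force and the opening at its end, in the units of the state.
- r.read_state(): the state, without advancing time (a new reading comes with each control period).
- r.read_camera(name): name is "side" or "top" or "wrist"; returns the picture (400x640x3 uint8, red, green, blue); there is no depth.
- r.calibration(name): a dict with "intrinsics" (3x3 intrinsics, pixels), "pose" (4x4, takes a point from camera to world coordinates). Camera axes: x right, y down, z forward; pixel columns grow to the right and rows downward; lengths in m; the calibration is good to about 2 mm. The wrist camera is an equidistant fisheye: a pixel r from the principal point sees the ray r / f radians off the axis. A picture is of the moment at which its call begins: read the wrist's pose just before it. calibration takes no time and is no camera call; for the wrist camera it gives the pose at the moment of the call.
- r.job_done(): hands the job in, once; it reports no verdict.
Trained networks look in the newest picture that a camera, given by its name, has taken for a name from the list of things; names that differ only in an ending like _2 or _b are one class to them, and where a whole thing is asked for, a point or a joint stands for the part that bears it (a point fixed in the world has none). Each returns a list of dicts, best first, with "score" (0 to 1); they miss things now and then, are a little off and sometimes report something else, mostly with a low value. They report only what shows in the picture. A call takes as long as a camera call. They do not tell look-alikes from the thing itself.
- r.recognise(camera, name): "at" ([x, y, z] in m, in world coordinates, good to about 4 mm: the middle of the surface that is visible of it).
The state is a dict: "t": time; "q": joint angles; "qvel": joint speeds; "effort": joint torques, N m; "tool_pos": TCP position; "ee_rot": TCP orientation; "contact_force": force on the tool from outside, world axes, zero at the start; "ft_torque": the same for the moment, N m; "grip_width": finger opening in m.
Only numpy, scipy, OpenCV 4.12 (cv2) and the standard library are available. Lean on these libraries where they do the work, as an engineer would, in place of code of your own. Each camera call takes 0.05 s, during which the arm holds its last target.

## Working session

There is one attempt and no reset: what is moved stays moved. The work goes in short steps, Python scripts to look and compute and a shell command to move; the robot and the scene stay as the last step left them, time stands still between calls to the robot, and variables do not carry over. Pictures are saved under pics/ and viewed, and the job is handed in when it is done.

```bash
ls; mkdir -p pics; python3 - <<'E'
from bench import r
import cv2
s=r.read_state();print(s['t'],s['tool_pos'],s['ee_rot'],s['grip_width'],r.tcp_to_grasp)
for c in ['top','side','wrist']:
    cv2.imwrite(f'pics/{c}0.png',r.read_camera(c)[:,:,::-1])
    k=r.calibration(c);print(c,k['intrinsics'],k['pose'])
for n in ['wheel_wide_c','wheel_slim_c','motor_long_c','motor_short_c','pack_c','dish','two_bay','open_tray','jar_c','tape_c']:
    for c in ['top','side']:
        print(n,c,[(list(map(lambda v:round(v,3),d['at'])),round(d['score'],2)) for d in r.recognise(c,n)])
print(r.read_state()['t'])
E
```

```text
pics
0.0 [ 0.2158684  -0.58624672  0.4036486 ] [ 9.84484944e-01  1.75466467e-01 -4.94544977e-05 -9.54962857e-04] 0.08718607362958704 0.1635
top [[424.16618798   0.         320.87899022]
 [  0.         424.16618798 200.07414033]
 [  0.           0.           1.        ]] [[ 0.00970781 -0.99202586  0.12566008  0.35746873]
 [-0.99974929 -0.01216458 -0.01879837  0.00111011]
 [ 0.02017707 -0.12544608 -0.99189524  1.0257549 ]
 [ 0.          0.          0.          1.        ]]
side [[379.87862446   0.         323.03700101]
 [  0.         379.87862446 200.94470204]
 [  0.           0.           1.        ]] [[-0.96954249 -0.16405104  0.18186426  0.33883059]
 [-0.24439682  0.59935638 -0.76226119  0.65249754]
 [ 0.01604824 -0.78349166 -0.62119503  0.58795309]
 [ 0.          0.          0.          1.        ]]
wrist [[309.70691629   0.         319.31929398]
 [  0.         309.70691629 196.81208015]
 [  0.           0.           1.        ]] [[ 0.34460071 -0.90432691 -0.25187932  0.28506198]
 [-0.93874852 -0.33232258 -0.09117523 -0.56070575]
 [-0.00125297  0.26787039 -0.96345414  0.38355379]
 
[... 467 characters left out ...]
-0.158, 0.05], 0.54)]
motor_short_c side [([0.422, -0.146, 0.037], 0.69), ([0.418, 0.165, 0.041], 0.4)]
pack_c top [([0.362, -0.279, 0.029], 0.78), ([0.448, 0.009, 0.029], 0.32)]
pack_c side [([0.365, -0.265, 0.025], 0.95), ([0.595, 0.273, 0.004], 0.73)]
dish top [([0.597, -0.003, 0.005], 0.89)]
dish side [([0.6, -0.013, 0.001], 0.63)]
two_bay top [([0.591, 0.268, 0.006], 0.55)]
two_bay side [([0.593, 0.276, 0.004], 0.84)]
open_tray top [([0.596, -0.278, -0.0], 0.82)]
open_tray side [([0.594, -0.281, 0.004], 0.75)]
jar_c top [([0.526, 0.132, 0.063], 0.62)]
jar_c side []
tape_c top [([0.53, -0.131, 0.021], 0.72)]
tape_c side [([0.536, -0.124, 0.014], 0.53), ([0.416, 0.162, 0.043], 0.39)]
1.15
```

View pics/top0.png

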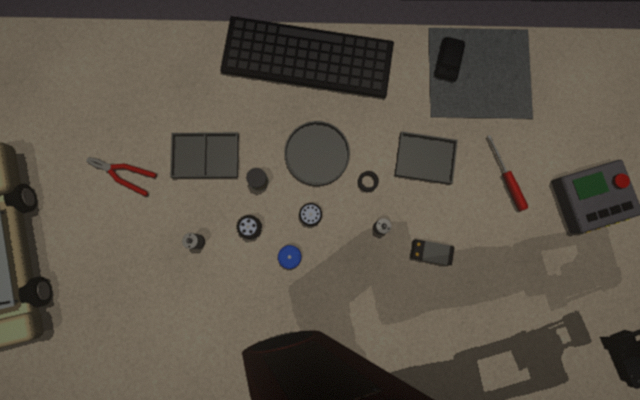

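View pics/side0.png

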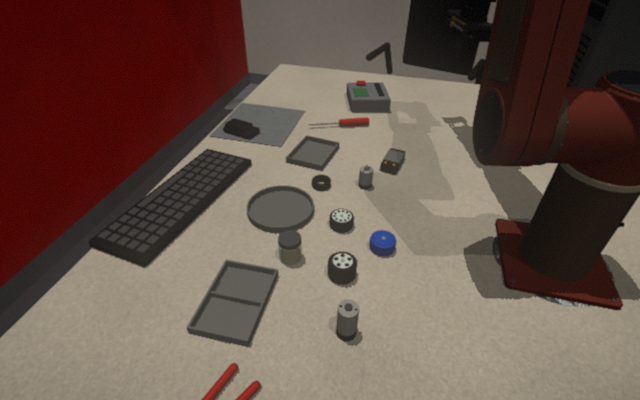

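```bash
python3 - <<'E'
import cv2
a=cv2.imread('pics/top0.png')[150:290,230:370]
cv2.imwrite('pics/crop0.png',cv2.resize(a,(560,560),interpolation=cv2.INTER_CUBIC))
E
```

```text
(no output)
```

View pics/crop0.png

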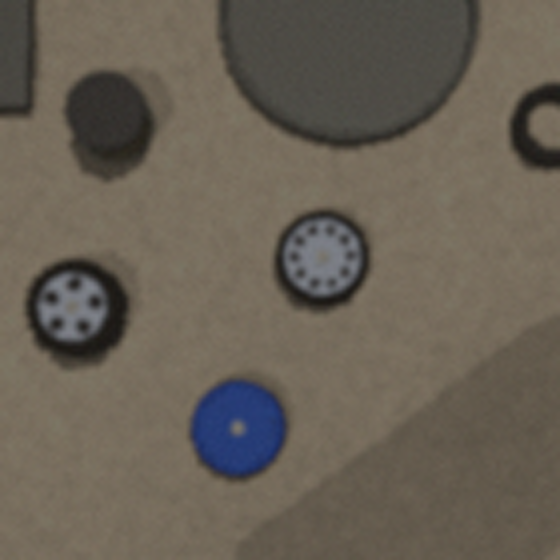

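Candidates for the slim wheel are (310,214), white with ten small holes, (290,257), blue, and (249,227), white with five holes and wide. The crop confirms (310,214) is the slim wheel and (249,227) the wide one. The blue one stays. Next I refine positions and yaws from pixels.

```bash
cat > h.py <<'E'
import numpy as np
from bench import r
def pix(c,u,v,z):
    k=r.calibration(c);K=np.array(k['intrinsics']);P=np.array(k['pose'])
    d=np.linalg.inv(K)@[u,v,1];
    if c=='wrist':
        x=(u-K[0,2])/K[0,0];y=(v-K[1,2])/K[1,1];t=np.hypot(x,y)
        d=np.array([x/t*np.sin(t),y/t*np.sin(t),np.cos(t)]) if t>1e-9 else np.array([0,0,1.])
    w=P[:3,:3]@d;o=P[:3,3]
    return (o+w*(z-o[2])/w[2])
def proj(c,p):
    k=r.calibration(c);K=np.array(k['intrinsics']);P=np.array(k['pose'])
    q=P[:3,:3].T@(np.array(p)-P[:3,3]);
    if c=='wrist':
        t=np.arctan2(np.hypot(q[0],q[1]),q[2]);n=np.hypot(q[0],q[1])
        return K[0,0]*t*q[0]/n+K[0,2],K[1,1]*t*q[1]/n+K[1,2]
    return (K@q)[:2]/q[2]
E
python3 - <<'E'
from h import *
import cv2
for n,u,v,z in [('wide',248.75,226.75,.042),('slim',310.5,214.5,.03),('jar',256.9,178,.058),('dish',317,154,.018),('tape',368,181,.019)]: print(n,pix('top',u,v,z).round(4))
a=cv2.imread('pics/top0.png')
for n,(x,y) in dict(short=(360,200),long=(165,215),pack=(400,225),bay=(165,120),ot=(385,120)).items():
    w,h=(80,70)
    cv2.imwrite(f'pics/c_{n}.png',cv2.resize(a[y:y+h,x:x+w],None,fx=5,fy=5,interpolation=cv2.INTER_CUBIC))
t=[cv2.imread(f'pics/c_{n}.png') for n in('pack','ot','short','long','bay')]
import numpy as np
g=np.vstack([np.hstack([t[0],t[1]]),np.hstack([t[2],t[3]])])
g=cv2.convertScaleAbs(cv2.resize(g,None,fx=.8,fy=.8),alpha=1.6)
cv2.imwrite('pics/g.png',g);cv2.imwrite('pics/bay.png',cv2.convertScaleAbs(t[4],alpha=1.6))
E
```

```text
wide [0.4179 0.1486 0.042 ]
slim [0.4491 0.0064 0.03  ]
jar [0.5296 0.131  0.058 ]
dish [ 0.5978 -0.0075  0.018 ]
tape [ 0.5328 -0.1312  0.019 ]
```

View pics/g.png

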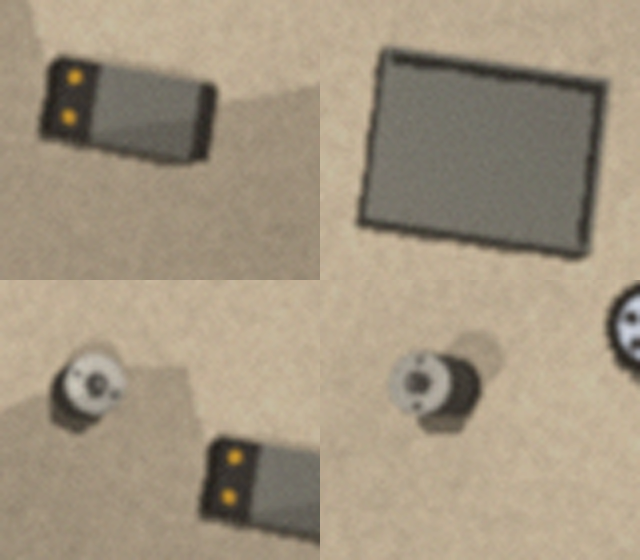

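View pics/bay.png

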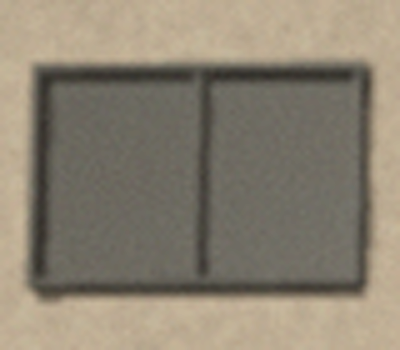

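```bash
python3 -m inch '[[[0,0,0],[0,0,-1],0.6],[[0,0,0],[0,0,-1],0.6],[[0,0,0],[0,0,-1],0.6],[[0,0,0],[0,0,-1],0.6],[[0,0,0],[0,0,-1],0.6]]' 20
```

```text
t: 1.78
tool_pos: [0.2159, -0.5865, 0.4047]
ee_rot: [0.816, 0.577, 0.0, -0.0]
contact_force: [-0.3, 0.6, 0.7]
grip_width: 0.0699
```

```bash
python3 - <<'E'
from h import *
f=lambda x,y,ox,oy,s,z:pix('top',x/s+ox,y/s+oy,z)
print('short',f(94,104,360,200,4,.052).round(4),'long',f(97,102,165,215,4,.07).round(4))
def ang(a,b): d=b-a; return np.degrees(np.arctan2(d[1],d[0])).round(1)
P=[f(x,y,400,225,4,.026) for x,y in[(55,60),(215,85),(205,158),(44,136)]]
print('pack',np.mean(P,0).round(4),[ang(P[i],P[(i+1)%4]) for i in range(4)],[np.linalg.norm(P[i]-P[(i+1)%4]).round(3) for i in range(4)])
a,b=[f(x,y,400,225,4,.026) for x,y in[(75,77),(68,117)]];print('contacts',ang(a,b))
P=[f(x,y,385,120,4,.018) for x,y in[(65,50),(287,82),(266,255),(41,226)]]
print('ot',np.mean(P,0).round(4),[ang(P[i],P[(i+1)%4]) for i in range(4)],[np.linalg.norm(P[i]-P[(i+1)%4]).round(3) for i in range(4)])
P=[f(x,y,165,120,5,.018) for x,y in[(38,68),(368,70),(362,290),(33,290)]]
print('bay',np.mean(P,0).round(4),[ang(P[i],P[(i+1)%4]) for i in range(4)],[np.linalg.norm(P[i]-P[(i+1)%4]).round(3) for i in range(4)])
print('div',f(203,75,165,120,5,.018).round(4),f(203,275,165,120,5,.018).round(4))
E
```

```text
short [ 0.4224 -0.1622  0.052 ] long [0.3841 0.2758 0.07  ]
pack [ 0.3633 -0.2815  0.026 ] [np.float64(-98.3), np.float64(170.5), np.float64(82.8), np.float64(-9.3)] [np.float64(0.096), np.float64(0.043), np.float64(0.095), np.float64(0.045)]
contacts 168.9
ot [ 0.5913 -0.2738  0.018 ] [np.float64(-97.5), np.float64(171.5), np.float64(83.3), np.float64(-8.4)] [np.float64(0.138), np.float64(0.109), np.float64(0.137), np.float64(0.111)]
bay [0.5895 0.2625 0.018 ] [np.float64(-89.5), np.float64(-179.6), np.float64(90.8), np.float64(1.8)] [np.float64(0.16), np.float64(0.109), np.float64(0.157), np.float64(0.109)]
div [0.641  0.2636 0.018 ] [0.5424 0.2593 0.018 ]
```

```bash
python3 -m inch '[[[0,0,0],[0,0,-1],0.6],[[0,0,0],[0,0,-0.95],0.6],[[0,0,0],[0,0,0],0.6]]' 20
```

```text
t: 2.15
tool_pos: [0.2159, -0.5865, 0.4047]
ee_rot: [0.709, 0.705, -0.0, 0.0]
contact_force: [0.2, -0.3, 0.2]
grip_width: 0.0695
```

```bash
python3 -m inch '[[[0.05,0.04,0],[0,0,0],0.6],[[0.06,0.04,0],[0,0,0],0.6],[[0.06,0.04,0],[0,0,0],0.6],[[0.06,0.04,0],[0,0,0],0.6],[[0.06,0.042,0],[0,0,0],0.6]]'
python3 -m inch '[[[0.06,0,0],[0,0,0],0.6],[[0.06,0,0],[0,0,0],0.6],[[0.06,0,0],[0,0,0],0.6],[[0.06,0,0],[0,0,0],0.6],[[0.06,0,0],[0,0,0],0.6]]'
```

```text
t: 2.78
tool_pos: [0.3969, -0.3296, 0.4051]
ee_rot: [0.71, 0.704, 0.0, 0.0]
contact_force: [0.6, -0.1, 0.4]
grip_width: 0.0695
t: 3.4
tool_pos: [0.3972, -0.0296, 0.4051]
ee_rot: [0.711, 0.704, 0.0, 0.001]
contact_force: [0.8, 0.1, 0.0]
grip_width: 0.0696
```

```bash
python3 -m inch '[[[0.06,0.007,0.02],[0,0,0],0.6],[[0.06,0.007,0.04],[0,0,0],0.6],[[0.04,0.007,0.04],[0,0,0],0.6],[[0.018,0,0.035],[0,0,0],0.6],[[0,0,0],[0,0,0],0.6]]'
python3 - <<'E'
from h import *
import cv2
s=r.read_state();print(s['tool_pos'])
im=r.read_camera('wrist')[:,:,::-1].copy()
for p in [(.4179,.1486,.042),(.5296,.131,.058)]:
    u,v=proj('wrist',p);print(u,v);cv2.circle(im,(int(u),int(v)),3,(0,0,255),1)
cv2.imwrite('pics/w1.png',im)
print(r.recognise('wrist','wheel_wide_c'))
E
```

```text
t: 4.03
tool_pos: [0.4167, 0.138, 0.273]
ee_rot: [0.709, 0.705, -0.003, -0.002]
contact_force: [0.3, -0.3, -0.5]
grip_width: 0.0696
[0.41670178 0.13800436 0.27298113]
319.8781756190232 200.87364727535595
470.45732650570056 228.46321022400986
[{'at': [0.4195, 0.1569, 0.042], 'score': 0.79}]
```

View pics/w1.png

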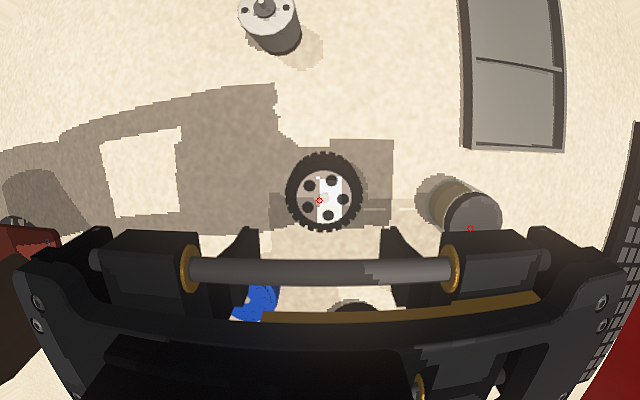

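```bash
python3 - <<'E'
from h import *
print(r.read_state()['tool_pos'],pix('wrist',325,190,.042),pix('wrist',473,211,.058),pix('wrist',265,9,.074))
E
```

```text
[0.41862947 0.13701346 0.27630802] [0.42313636 0.15594026 0.042     ] [0.53201227 0.14369805 0.058     ] [0.38784287 0.27525134 0.074     ]
```

```bash
python3 -m inch '[[[0.017,0.003,0.03],[0,0,0],0.6],[[0,0,0.03],[0,0,0],0.6],[[0,0,0],[0,0,0],0.6],[[0,0,0],[0,0,0],0.6]]'
python3 -m inch '[[[0,0,0.0],[0,0,0],0.6]]'
```

```text
t: 4.62
tool_pos: [0.4227, 0.1537, 0.2177]
ee_rot: [0.709, 0.705, 0.001, 0.001]
contact_force: [0.1, 1.1, 0.3]
grip_width: 0.0699
t: 4.75
tool_pos: [0.4226, 0.154, 0.2176]
ee_rot: [0.709, 0.705, 0.001, 0.001]
contact_force: [-0.2, -0.8, 0.1]
grip_width: 0.0696
```

```bash
python3 -m inch '[[[0,0,0.029],[0,0,0],0.6],[[0,0,0],[0,0,0],0.6],[[0,0,0],[0,0,0],-1],[[0,0,0],[0,0,0],-1],[[0,0,0],[0,0,0],-1]]' 20
python3 -m inch '[[[0,0,0],[0,0,0],-1],[[0,0,0],[0,0,0],-1]]'
```

```text
t: 5.38
tool_pos: [0.422, 0.1543, 0.1877]
ee_rot: [0.709, 0.705, 0.001, 0.001]
contact_force: [-0.4, -0.5, 5.2]
grip_width: 0.0556
t: 5.62
tool_pos: [0.4221, 0.1543, 0.1877]
ee_rot: [0.709, 0.705, 0.001, 0.0]
contact_force: [-1.6, -0.8, 7.4]
grip_width: 0.0555
```

```bash
python3 -m inch '[[[0,0,-0.03],[0,0,0],-1],[[0,0,-0.04],[0,0,0],-1],[[-0.02,0,-0.04],[0,0,0],-1],[[-0.04,0,-0.03],[0,0,0],-1],[[-0.04,0.03,0],[0,0,0],-1]]'
python3 -m inch '[[[-0.023,0.05,0],[0,0,0],-1],[[0,0.05,0],[0,0,0],-1],[[0,0.045,0],[0,0,0],-1],[[0,0,0],[0,0,0],-1],[[0,0,0],[0,0,0],-1]]'
python3 - <<'E'
from h import *
import cv2
s=r.read_state();print(s['tool_pos'],s['grip_width'])
im=r.read_camera('wrist')[:,:,::-1].copy()
cv2.imwrite('pics/w2.png',im)
for c in ['wrist','top']: 
  r.read_camera(c)
  print(r.recognise(c,'dish'))
E
```

```text
t: 6.25
tool_pos: [0.4513, 0.0535, 0.3301]
ee_rot: [0.708, 0.706, 0.002, 0.002]
contact_force: [1.3, 0.7, -0.9]
grip_width: 0.0555
t: 6.88
tool_pos: [0.5952, 0.0304, 0.3259]
ee_rot: [0.709, 0.705, -0.001, -0.001]
contact_force: [0.3, 0.7, -0.5]
grip_width: 0.0557
[0.59520185 0.03043093 0.32590542] 0.055701836586197095
[{'at': [0.6068, 0.0303, 0.0013], 'score': 0.83}]
[{'at': [0.595, -0.0571, 0.0045], 'score': 0.87}]
```

View pics/w2.png

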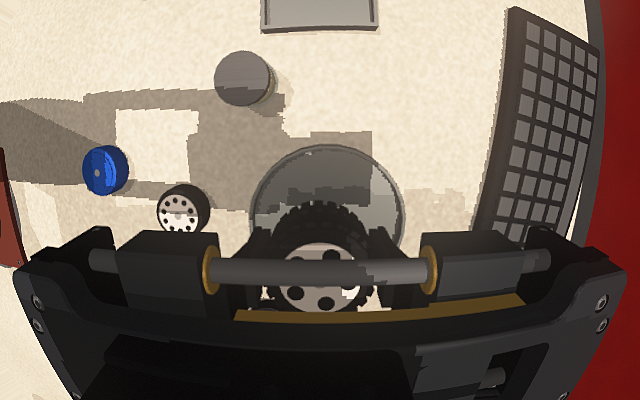

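```bash
python3 - <<'E'
from h import *
P=np.array([pix('wrist',u,v,.018)[:2] for u,v in[(249,213),(405,212),(327,144),(270,167),(385,167),(295,150),(358,150)]])
A=np.c_[2*P,np.ones(len(P))];s=np.linalg.lstsq(A,(P**2).sum(1),rcond=None)[0]
print(s[:2],np.sqrt(s[2]+s[:2]@s[:2]))
# fixed radius
from scipy.optimize import least_squares
q=least_squares(lambda c:np.linalg.norm(P-c,axis=1)-.08,s[:2]);print(q.x,q.fun.round(4))
k=r.calibration('wrist')['pose'];print(np.array(k)[:3,3],r.read_state()['tool_pos'])
for n,u,v,z in[('slim',183,211,.03),('jar',242,79,.058)]:print(n,pix('wrist',u,v,z))
E
```

```text
[ 0.60346662 -0.00437494] 0.07933558294087073
[ 0.60346509 -0.00517999] [-0.0007 -0.0005 -0.0001  0.0001  0.0002  0.0004 -0.0004]
[0.59559773 0.10423206 0.30678493] [0.59513416 0.03048764 0.32713542]
slim [0.45831263 0.01295241 0.03      ]
jar [0.53397647 0.13354062 0.058     ]
```

```bash
python3 -m inch '[[[0,0.005,0.05],[0,0,0],-1],[[0,0,0.05],[0,0,0],-1],[[0,0,0.022],[0,0,0],-1],[[0,0,0],[0,0,0],-1],[[0,0,0],[0,0,0],-1]]'
python3 - <<'E'
from bench import r
print(r.read_state()['tool_pos'])
E
```

```text
t: 7.75
tool_pos: [0.6015, 0.0303, 0.2063]
ee_rot: [0.709, 0.705, 0.001, 0.001]
contact_force: [-1.2, -0.0, 0.3]
grip_width: 0.0557
[0.60148325 0.03029257 0.20627906]
```

```bash
python3 -m inch '[[[0,0,0.008],[0,0,0],-1],[[0,0,0.004],[0,0,0],-1],[[0,0,0.001],[0,0,0],-1],[[0,0,0],[0,0,0],-1]]'
python3 -m inch '[[[0,0,0.001],[0,0,0],-1],[[0,0,0],[0,0,0],-1]]'
```

```text
t: 8.25
tool_pos: [0.6009, 0.0303, 0.1918]
ee_rot: [0.709, 0.705, 0.0, 0.0]
contact_force: [0.3, 1.4, 0.6]
grip_width: 0.0554
t: 8.5
tool_pos: [0.6011, 0.0303, 0.1917]
ee_rot: [0.709, 0.705, 0.0, 0.0]
contact_force: [-4.0, -0.3, 7.8]
grip_width: 0.0556
```

```bash
python3 -m inch '[[[0,0,0],[0,0,0],0.4],[[0,0,0],[0,0,0],0.5],[[0,0,0],[0,0,0],0.6],[[0,0,-0.02],[0,0,0],0.6],[[0,0,-0.03],[0,0,0],0.6]]'
python3 -m inch '[[[0,0,-0.03],[0,0,0],0.6],[[0,-0.05,-0.02],[0,0,0],0.6],[[-0.01,-0.05,0],[0,0,0],0.6],[[-0.01,-0.043,0],[0,0,0],0.6],[[0,0,0],[0,0,0],0.6]]'
python3 - <<'E'
from h import *
import cv2
s=r.read_state();print(s['tool_pos'],s['grip_width'])
im=r.read_camera('wrist')[:,:,::-1].copy()
cv2.imwrite('pics/w3.png',im)
print(r.recognise('wrist','wheel_slim_c'))
E
```

```text
t: 9.12
tool_pos: [0.6005, 0.0303, 0.2412]
ee_rot: [0.709, 0.705, -0.001, -0.001]
contact_force: [0.1, 0.7, -0.8]
grip_width: 0.0695
t: 9.75
tool_pos: [0.4554, 0.0109, 0.2911]
ee_rot: [0.709, 0.705, -0.0, -0.0]
contact_force: [-0.1, 0.5, -0.4]
grip_width: 0.0698
[0.45537105 0.01093105 0.29107048] 0.06976115522291565
[{'at': [0.611, 0.193, 0.0105], 'score': 0.66}, {'at': [0.4513, 0.011, 0.0305], 'score': 0.62}, {'at': [0.3617, 0.055, 0.0294], 'score': 0.56}]
```

View pics/w3.png

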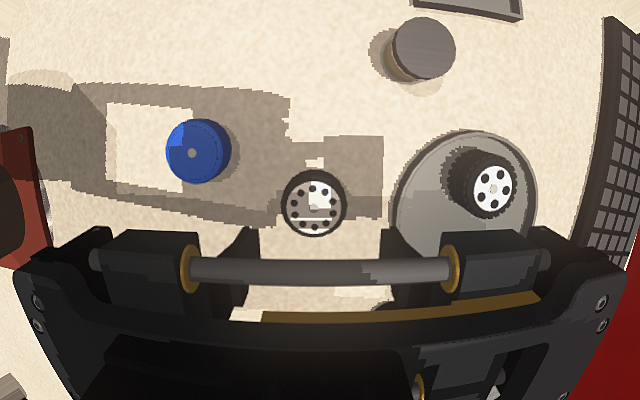

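```bash
python3 - <<'E'
from h import *
print(pix('wrist',314,204,.03),r.read_state()['tool_pos'])
E
python3 -m inch '[[[0,-0.004,0.04],[0,0,0],0.6],[[0,0,0.04],[0,0,0],0.6],[[0,0,0],[0,0,0],0.6],[[0,0,0],[0,0,0],0.6]]'
```

```text
[0.45516771 0.01093944 0.03      ] [0.45832752 0.01089534 0.29221142]
t: 10.35
tool_pos: [0.4552, 0.011, 0.212]
ee_rot: [0.709, 0.705, 0.001, 0.001]
contact_force: [0.4, -0.4, -0.9]
grip_width: 0.0695
```

```bash
python3 -m inch '[[[0,0,0.025],[0,0,0],0.6],[[0,0,0],[0,0,0],0.6],[[0,0,0],[0,0,0],-1],[[0,0,0],[0,0,0],-1],[[0,0,0],[0,0,0],-1]]' 20
python3 -m inch '[[[0,0,0],[0,0,0],-1],[[0,0,0],[0,0,0],-1]]'
```

```text
t: 10.98
tool_pos: [0.4545, 0.0109, 0.1869]
ee_rot: [0.709, 0.705, 0.001, 0.001]
contact_force: [-1.3, 0.6, 5.6]
grip_width: 0.0554
t: 11.22
tool_pos: [0.4545, 0.0109, 0.1869]
ee_rot: [0.709, 0.705, 0.001, 0.001]
contact_force: [-1.3, 0.8, 7.0]
grip_width: 0.0555
```

```bash
python3 -m inch '[[[0,0,-0.03],[0,0,0],-1],[[0,0,-0.04],[0,0,0],-1],[[-0.015,0.02,-0.01],[0,0,0],-1],[[-0.02,0.04,0],[0,0,0],-1],[[-0.012,0.045,0],[0,0,0],-1]]'
python3 -m inch '[[[0,0.04,0],[0,0,0],-1],[[0,0,0.03],[0,0,0],-1],[[0,0,0.03],[0,0,0],-1],[[0,0,0],[0,0,0],-1],[[0,0,0],[0,0,0],-1]]'
```

```text
t: 11.85
tool_pos: [0.5595, -0.0373, 0.2664]
ee_rot: [0.709, 0.705, 0.0, 0.001]
contact_force: [0.6, 0.3, 0.2]
grip_width: 0.0559
t: 12.48
tool_pos: [0.5989, -0.0368, 0.2067]
ee_rot: [0.709, 0.705, 0.0, 0.0]
contact_force: [-0.6, 0.2, 0.0]
grip_width: 0.0556
```

```bash
python3 -m inch '[[[0,0.001,0.009],[0,0,0],-1],[[0,0,0.004],[0,0,0],-1],[[0,0,0.001],[0,0,0],-1],[[0,0,0],[0,0,0],-1]]'
python3 -m inch '[[[0,0,0.001],[0,0,0],-1],[[0,0,0],[0,0,0],-1]]'
```

```text
t: 12.98
tool_pos: [0.5995, -0.0367, 0.1917]
ee_rot: [0.709, 0.705, 0.0, 0.0]
contact_force: [0.3, -0.1, -0.5]
grip_width: 0.056
t: 13.22
tool_pos: [0.5997, -0.0367, 0.191]
ee_rot: [0.709, 0.705, 0.0, 0.0]
contact_force: [-0.2, 0.0, 2.0]
grip_width: 0.0553
```

```bash
python3 -m inch '[[[0,0,0],[0,0,0],0.4],[[0,0,0],[0,0,0],0.5],[[0,0,0],[0,0,0],0.6],[[0,0,-0.03],[0,0,0],0.6],[[0,0,-0.04],[0,0,0],0.6]]'
python3 -m inch '[[[0,-0.04,-0.04],[0,0,0],0.3],[[0.05,-0.05,-0.03],[0,0,0],0.3],[[0.06,-0.05,0],[0,0,0],0.3],[[0.06,-0.04,0],[0,0,0],0.3],[[0.06,-0.03,0],[0,0,0],0.3]]'
python3 -m inch '[[[0.05,0,0],[0,0,0],0.3],[[0,0,0],[0,0,0],0.3],[[0,0,0],[0,0,0],0.3]]'
python3 - <<'E'
from h import *
import cv2
s=r.read_state();print(s['tool_pos'],s['grip_width'])
im=r.read_camera('wrist')[:,:,::-1].copy()
cv2.imwrite('pics/w4.png',im)
print(r.recognise('wrist','motor_long_c'))
cv2.imwrite('pics/top4.png',r.read_camera('top')[:,:,::-1])
E
```

```text
t: 13.85
tool_pos: [0.5988, -0.0366, 0.2598]
ee_rot: [0.709, 0.705, -0.001, -0.001]
contact_force: [0.1, 0.2, 0.5]
grip_width: 0.0696
t: 14.48
tool_pos: [0.4157, 0.1619, 0.3253]
ee_rot: [0.709, 0.705, 0.0, 0.0]
contact_force: [1.4, 0.4, 0.5]
grip_width: 0.0568
t: 14.85
tool_pos: [0.4173, 0.2107, 0.3249]
ee_rot: [0.709, 0.706, -0.0, 0.0]
contact_force: [0.8, 0.8, -1.0]
grip_width: 0.0566
[0.41730014 0.21072427 0.3248717 ] 0.05663040330736482
[{'at': [0.3826, 0.2715, 0.0705], 'score': 0.77}]
```

View pics/w4.png

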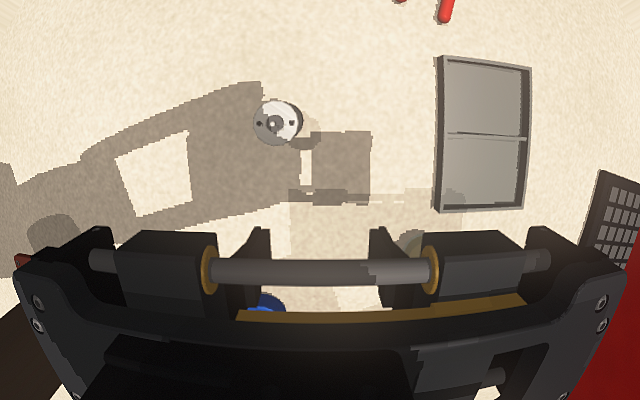

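View pics/top4.png

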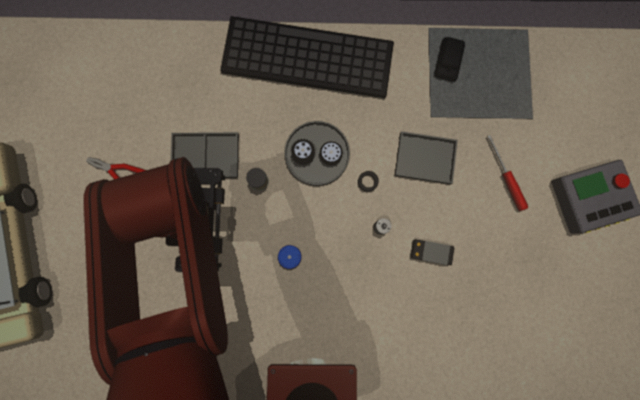

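```bash
python3 - <<'E'
from h import *
print('long',pix('wrist',276,121,.07),r.read_state()['tool_pos'])
P=[pix('wrist',u,v,.018) for u,v in[(436,56),(532,68),(524,209),(434,212)]];print(np.round(P,4),np.mean(P,0))
print('div',pix('wrist',445,134,.018),pix('wrist',526,138,.018))
E
```

```text
long [0.38573101 0.27759399 0.07      ] [0.41768481 0.20976045 0.32483316]
[[0.5302 0.3419 0.018 ]
 [0.6482 0.3458 0.018 ]
 [0.6524 0.187  0.018 ]
 [0.5351 0.1863 0.018 ]] [0.59146327 0.26524452 0.018     ]
div [0.54069833 0.26590772 0.018     ] [0.64227111 0.26777008 0.018     ]
```

```bash
python3 -m inch '[[[0.035,-0.016,0.015],[0,0,0],0.4],[[0.031,-0.016,0.015],[0,0,0],0.4],[[0,0,0],[0,0,0],0.4],[[0,0,0],[0,0,0],0.4]]'
python3 - <<'E'
from h import *
import cv2
s=r.read_state();print(s['tool_pos'],s['grip_width'])
im=r.read_camera('wrist')[:,:,::-1].copy()
cv2.imwrite('pics/w5.png',im)
E
```

```text
t: 15.5
tool_pos: [0.3863, 0.2762, 0.2952]
ee_rot: [0.709, 0.705, -0.0, 0.0]
contact_force: [-0.0, -0.5, -0.1]
grip_width: 0.0606
[0.38630657 0.27617969 0.2951719 ] 0.06058835432710428
```

View pics/w5.png

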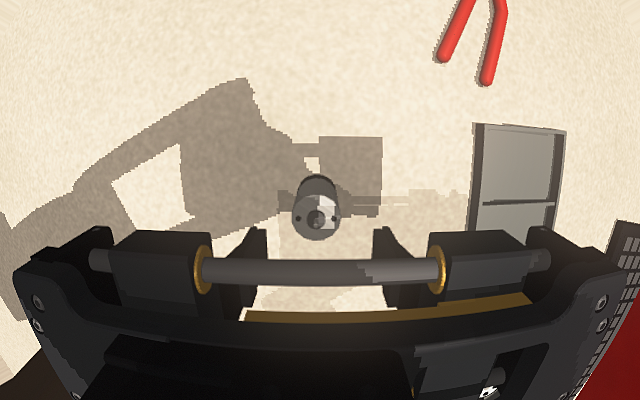

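```bash
python3 - <<'E'
from h import *
print('long',pix('wrist',316,218,.07),pix('wrist',318,196,.0),r.read_state()['tool_pos'])
E
python3 -m inch '[[[0,0,0.04],[0,0,0],0.4],[[0,0,0.03],[0,0,0],0.4],[[0,0,0.013],[0,0,0],0.4],[[0,0,0],[0,0,0],0.4],[[0,0,0],[0,0,0],0.4]]'
```

```text
long [0.38462289 0.27715519 0.07      ] [0.38584692 0.27381909 0.        ] [0.38653797 0.27612264 0.29546454]
t: 16.18
tool_pos: [0.3867, 0.2771, 0.2133]
ee_rot: [0.709, 0.705, 0.001, 0.0]
contact_force: [-0.0, -0.2, 0.2]
grip_width: 0.0613
```

```bash
python3 -m inch '[[[0,0,0],[0,0,0],-0.1],[[0,0,0],[0,0,0],-1],[[0,0,0],[0,0,0],-1],[[0,0,0],[0,0,0],-1],[[0,0,0],[0,0,0],-1]]' 30
python3 -m inch '[[[0,0,0],[0,0,0],-1],[[0,0,0],[0,0,0],-1]]'
```

```text
t: 16.8
tool_pos: [0.3857, 0.2771, 0.2122]
ee_rot: [0.709, 0.705, -0.0, -0.0]
contact_force: [-2.5, -0.7, 4.1]
grip_width: 0.0356
t: 17.05
tool_pos: [0.3857, 0.2771, 0.2122]
ee_rot: [0.709, 0.705, -0.0, -0.0]
contact_force: [-3.4, -0.5, 5.1]
grip_width: 0.0357
```

```bash
python3 -m inch '[[[0,0,-0.02],[0,0,0],-1],[[0,0,-0.03],[0,0,0],-1],[[0,0.02,-0.01],[0,0,0],-1],[[0.01,0.04,0],[0,0,0],-1],[[0.01,0.05,0],[0,0,0],-1]]'
python3 -m inch '[[[0.008,0.05,0],[0,0,0],-1],[[0,0.03,0],[0,0,0],-1],[[0,0.015,0],[0,0,0],-1],[[0,0,0],[0,0,0],-1],[[0,0,0],[0,0,0],-1]]'
python3 - <<'E'
from h import *
import cv2
s=r.read_state();print(s['tool_pos'],s['grip_width'])
im=r.read_camera('wrist')[:,:,::-1].copy()
cv2.imwrite('pics/w6.png',im)
E
```

```text
t: 17.68
tool_pos: [0.4965, 0.2966, 0.2716]
ee_rot: [0.709, 0.706, -0.0, -0.0]
contact_force: [0.3, -0.1, -1.3]
grip_width: 0.0352
t: 18.3
tool_pos: [0.5901, 0.3039, 0.2711]
ee_rot: [0.709, 0.705, -0.001, -0.0]
contact_force: [-0.4, 0.0, -1.4]
grip_width: 0.0355
[0.59008626 0.30387751 0.27106188] 0.03549012311386554
```

View pics/w6.png

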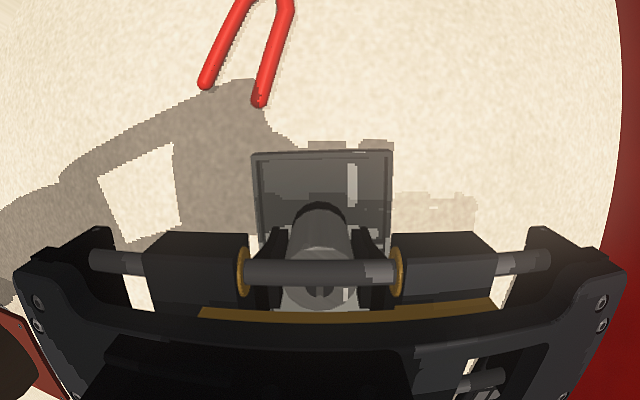

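```bash
python3 - <<'E'
from h import *
print(pix('wrist',252,155,.018),pix('wrist',393,150,.018),r.read_state()['tool_pos'])
E
python3 -m inch '[[[0,0,0.03],[0,0,0],-1],[[0,0,0.012],[0,0,0],-1],[[0,0,0],[0,0,0],-1],[[0,0,0],[0,0,0],-1]]'
```

```text
[0.53839123 0.34621329 0.018     ] [0.64684068 0.3496048  0.018     ] [0.59000377 0.3039382  0.27133598]
t: 18.85
tool_pos: [0.5911, 0.3042, 0.231]
ee_rot: [0.709, 0.705, 0.001, 0.0]
contact_force: [0.2, 0.0, -0.3]
grip_width: 0.035
```

```bash
python3 -m inch '[[[0,0,0.008],[0,0,0],-1],[[0,0,0.004],[0,0,0],-1],[[0,0,0.001],[0,0,0],-1],[[0,0,0],[0,0,0],-1]]'
python3 -m inch '[[[0,0,0.001],[0,0,0],-1],[[0,0,0],[0,0,0],-1]]'
```

```text
t: 19.35
tool_pos: [0.5909, 0.3039, 0.2169]
ee_rot: [0.709, 0.705, -0.0, -0.0]
contact_force: [-0.1, 0.1, -1.4]
grip_width: 0.0354
t: 19.6
tool_pos: [0.591, 0.304, 0.2163]
ee_rot: [0.709, 0.705, 0.0, 0.0]
contact_force: [0.4, 0.9, -1.9]
grip_width: 0.0353
```

```bash
python3 -m inch '[[[0,0,0.001],[0,0,0],-1],[[0,0,0],[0,0,0],-1]]'
```

```text
t: 19.85
tool_pos: [0.5911, 0.304, 0.2163]
ee_rot: [0.709, 0.705, 0.0, 0.0]
contact_force: [-2.1, -0.7, 4.8]
grip_width: 0.0352
```

```bash
python3 -m inch '[[[0,0,0],[0,0,0],-0.05],[[0,0,0],[0,0,0],0.2],[[0,0,0],[0,0,0],0.4],[[0,0,-0.03],[0,0,0],0.4],[[0,0,-0.05],[0,0,0],0.4]]'
python3 -m inch '[[[0,0,-0.03],[0,0,0],0.4],[[-0.03,0,0],[0,0,0],0.4],[[-0.05,-0.02,0],[0,0,0],0.4],[[-0.06,-0.03,0],[0,0,0],0.4],[[-0.06,-0.03,0],[0,0,0],0.4]]'
python3 -m inch '[[[-0.06,-0.03,0],[0,0,0],0.4],[[-0.06,-0.03,0],[0,0,0],0.4],[[-0.06,-0.03,0],[0,0,0],0.4],[[-0.06,0,0],[0,0,0],0.4],[[-0.05,0,0],[0,0,0],0.4]]'
python3 -m inch '[[[0,0,0],[0,0,0],0.4],[[0,0,0],[0,0,0],0.4]]'
python3 - <<'E'
from h import *
import cv2
s=r.read_state();print(s['tool_pos'],s['grip_width'])
im=r.read_camera('wrist')[:,:,::-1].copy()
cv2.imwrite('pics/w7.png',im)
print(r.recognise('wrist','motor_short_c'))
cv2.imwrite('pics/side7.png',r.read_camera('side')[:,:,::-1])
E
```

```text
t: 20.48
tool_pos: [0.5899, 0.3035, 0.2929]
ee_rot: [0.709, 0.705, -0.003, -0.001]
contact_force: [-0.2, 0.4, -0.6]
grip_width: 0.06
t: 21.1
tool_pos: [0.5131, 0.1111, 0.3249]
ee_rot: [0.709, 0.706, 0.0, 0.0]
contact_force: [0.3, -1.4, 0.7]
grip_width: 0.0606
t: 21.72
tool_pos: [0.4282, -0.1668, 0.3255]
ee_rot: [0.709, 0.705, 0.0, 0.001]
contact_force: [0.3, 0.4, -0.7]
grip_width: 0.0609
t: 21.98
tool_pos: [0.4287, -0.1645, 0.3248]
ee_rot: [0.709, 0.705, 0.0, -0.0]
contact_force: [-1.3, -0.2, 0.3]
grip_width: 0.0608
[ 0.42865219 -0.16448019  0.32477259] 0.06081099711501384
[{'at': [0.4278, -0.1571, 0.0473], 'score': 0.87}]
```

View pics/w7.png

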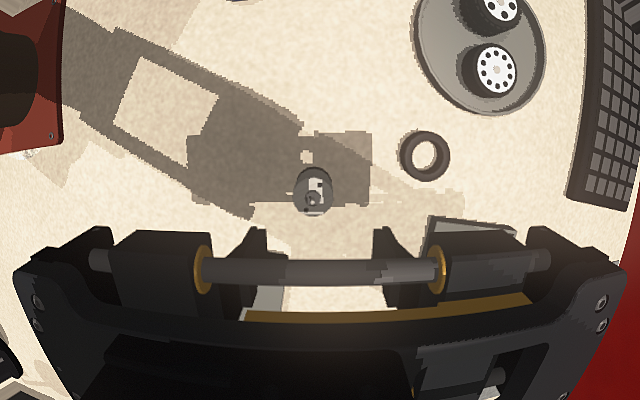

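View pics/side7.png

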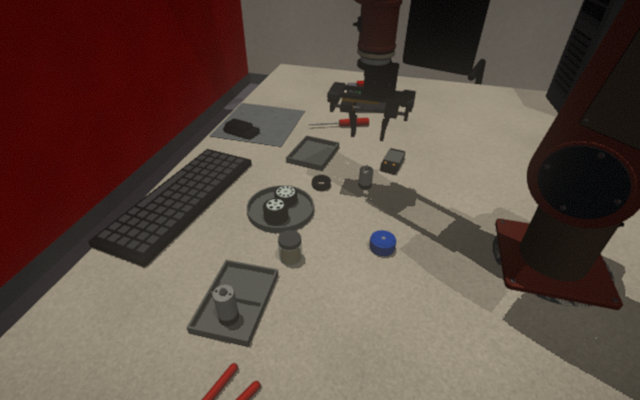

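```bash
python3 - <<'E'
from h import *
print(pix('wrist',313,197,.052),r.read_state()['tool_pos'])
E
python3 -m inch '[[[0.005,-0.004,0.04],[0,0,0],0.4],[[0,0,0.03],[0,0,0],0.4],[[0,0,0],[0,0,0],0.4],[[0,0,0],[0,0,0],0.4]]'
```

```text
[ 0.42375564 -0.1602768   0.052     ] [ 0.42888271 -0.16351152  0.32482568]
t: 22.62
tool_pos: [0.4254, -0.1594, 0.2561]
ee_rot: [0.708, 0.706, 0.0, 0.001]
contact_force: [0.4, 0.0, -0.0]
grip_width: 0.0611
```

```bash
python3 -m inch '[[[0,0,0.03],[0,0,0],0.4],[[0,0,0.028],[0,0,0],0.4],[[0,0,0],[0,0,0],0.4],[[0,0,0],[0,0,0],0]]' 30
python3 -m inch '[[[0,0,0],[0,0,0],-1],[[0,0,0],[0,0,0],-1],[[0,0,0],[0,0,0],-1],[[0,0,0],[0,0,0],-1]]'
```

```text
t: 23.12
tool_pos: [0.4258, -0.1602, 0.1988]
ee_rot: [0.709, 0.705, 0.0, 0.001]
contact_force: [0.2, -0.3, 0.2]
grip_width: 0.0566
t: 23.62
tool_pos: [0.4252, -0.16, 0.1978]
ee_rot: [0.709, 0.705, 0.0, 0.0]
contact_force: [-2.2, 0.5, 5.6]
grip_width: 0.0352
```

```bash
python3 -m inch '[[[0,0,-0.03],[0,0,0],-1],[[0,0,-0.04],[0,0,0],-1],[[0.03,0,-0.04],[0,0,0],-1],[[0.05,0,-0.01],[0,0,0],-1],[[0.06,0,0],[0,0,0],-1]]'
python3 -m inch '[[[0.06,0.02,0],[0,0,0],-1],[[0.06,0.03,0],[0,0,0],-1],[[0.05,0.04,0],[0,0,0],-1],[[0.04,0.04,0],[0,0,0],-1],[[0.035,0.036,0],[0,0,0],-1]]'
python3 -m inch '[[[0,0,0],[0,0,0],-1],[[0,0,0],[0,0,0],-1]]'
python3 - <<'E'
from h import *
import cv2
s=r.read_state();print(s['tool_pos'],s['grip_width'])
im=r.read_camera('wrist')[:,:,::-1].copy()
cv2.imwrite('pics/w8.png',im)
E
```

```text
t: 24.25
tool_pos: [0.4259, -0.019, 0.3186]
ee_rot: [0.71, 0.705, 0.001, 0.001]
contact_force: [1.2, -0.2, -1.0]
grip_width: 0.0352
t: 24.88
tool_pos: [0.5903, 0.2204, 0.3164]
ee_rot: [0.708, 0.706, -0.0, -0.0]
contact_force: [-0.0, -0.6, -0.6]
grip_width: 0.0356
t: 25.12
tool_pos: [0.5889, 0.2183, 0.3159]
ee_rot: [0.709, 0.705, -0.001, -0.001]
contact_force: [-0.8, 0.1, -1.4]
grip_width: 0.0352
[0.58888922 0.21825383 0.31594902] 0.035249373543487644
```

View pics/w8.png

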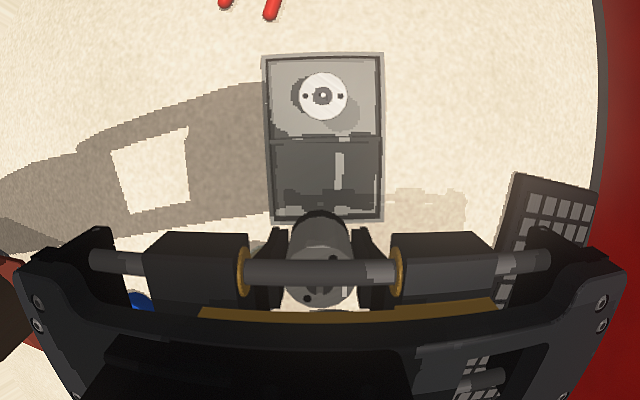

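```bash
python3 - <<'E'
from h import *
for u,v in[(262,57),(384,53),(270,140),(384,138),(270,223),(385,220)]:print(pix('wrist',u,v,.018))
print(r.read_state()['tool_pos'])
E
```

```text
[0.53828208 0.34351896 0.018     ]
[0.64725745 0.34700472 0.018     ]
[0.5443391 0.2673648 0.018    ]
[0.64764921 0.26887996 0.018     ]
[0.54079181 0.18781608 0.018     ]
[0.6520536  0.19007173 0.018     ]
[0.588753   0.21785891 0.31639708]
```

```bash
python3 -m inch '[[[0.01,0.004,0.04],[0,0,0],-1],[[0,0,0.04],[0,0,0],-1],[[0,0,0.02],[0,0,0],-1],[[0,0,0],[0,0,0],-1],[[0,0,0],[0,0,0],-1]]'
```

```text
t: 25.8
tool_pos: [0.5943, 0.2283, 0.219]
ee_rot: [0.709, 0.705, 0.001, 0.001]
contact_force: [0.2, 0.9, -1.5]
grip_width: 0.0356
```

```bash
python3 -m inch '[[[0,0,0.009],[0,0,0],-1],[[0,0,0.005],[0,0,0],-1],[[0,0,0.002],[0,0,0],-1],[[0,0,0],[0,0,0],-1]]'
python3 -m inch '[[[0,0,0.001],[0,0,0],-1],[[0,0,0],[0,0,0],-1]]'
```

```text
t: 26.3
tool_pos: [0.5936, 0.2285, 0.2019]
ee_rot: [0.709, 0.705, -0.0, -0.0]
contact_force: [-3.1, -0.4, 4.5]
grip_width: 0.0351
t: 26.55
tool_pos: [0.5937, 0.2286, 0.2019]
ee_rot: [0.709, 0.705, -0.0, 0.0]
contact_force: [-4.9, -2.2, 10.5]
grip_width: 0.0357
```

```bash
python3 -m inch '[[[0,0,0],[0,0,0],-0.05],[[0,0,0],[0,0,0],0.2],[[0,0,0],[0,0,0],0.2],[[0,0,-0.03],[0,0,0],0.2],[[0,0,-0.05],[0,0,0],0.2]]'
python3 -m inch '[[[0,0,-0.04],[0,0,0],0.2],[[-0.04,-0.02,-0.01],[0,0,0],0.4],[[-0.05,-0.03,0],[0,0,0],0.6],[[-0.06,-0.03,0],[0,0,0],0.6],[[-0.06,-0.03,0],[0,0,0],0.6]]'
python3 -m inch '[[[-0.06,-0.03,0],[0,0,0],0.6],[[-0.06,-0.03,0],[0,0,0],0.6],[[-0.06,-0.03,0],[0,0,0],0.6],[[-0.06,-0.02,0],[0,0,0],0.6],[[-0.06,-0.01,0],[0,0,0],0.6]]'
python3 -m inch '[[[-0.03,0,0],[0,0,0.4],0.6],[[0,0,0],[0,0,0.4],0.6],[[0,0,0],[0,0,0],0.6],[[0,0,0],[0,0,0],0.6]]'
python3 - <<'E'
from h import *
import cv2
s=r.read_state();print(s['tool_pos'],s['grip_width'])
im=r.read_camera('wrist')[:,:,::-1].copy()
cv2.imwrite('pics/w9.png',im)
print(r.recognise('wrist','pack_c'))
cv2.imwrite('pics/side9.png',r.read_camera('side')[:,:,::-1])
E
```

```text
t: 27.18
tool_pos: [0.5924, 0.2281, 0.278]
ee_rot: [0.709, 0.705, -0.002, -0.001]
contact_force: [0.1, 0.5, -0.0]
grip_width: 0.0523
t: 27.8
tool_pos: [0.4855, 0.0258, 0.33]
ee_rot: [0.709, 0.706, 0.0, 0.0]
contact_force: [0.8, -0.0, 0.5]
grip_width: 0.0689
t: 28.42
tool_pos: [0.3703, -0.2609, 0.3303]
ee_rot: [0.709, 0.705, 0.0, 0.001]
contact_force: [1.5, 0.7, -0.6]
grip_width: 0.0698
t: 28.92
tool_pos: [0.3714, -0.2889, 0.3299]
ee_rot: [0.756, 0.655, 0.0, -0.0]
contact_force: [-0.6, 0.3, -0.1]
grip_width: 0.0697
[ 0.37144762 -0.28891495  0.32989109] 0.06966692972703092
[{'at': [0.3653, -0.2778, 0.0286], 'score': 0.95}]
```

View pics/w9.png

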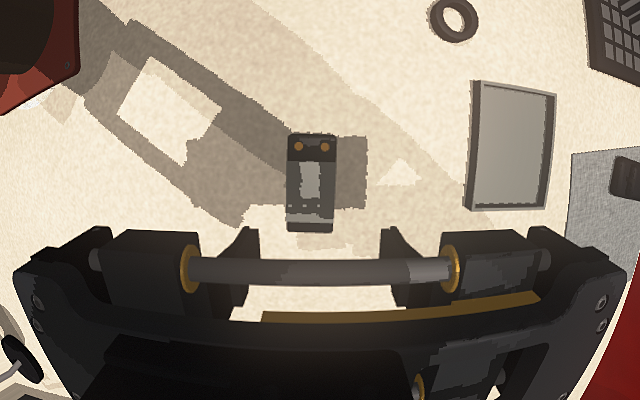

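View pics/side9.png

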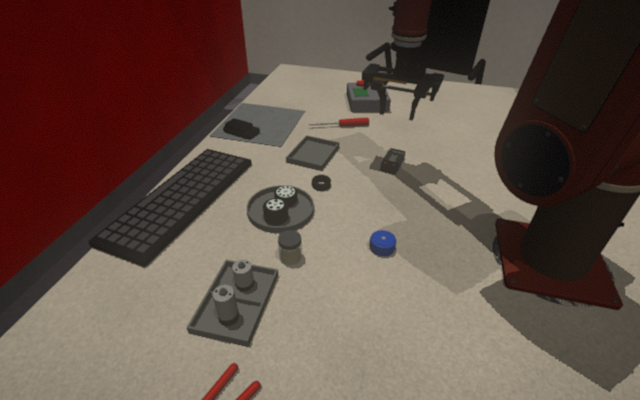

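```bash
python3 - <<'E'
from h import *
def ang(a,b): d=b-a; return np.degrees(np.arctan2(d[1],d[0])).round(1)
for n,L,z in[('pack',[(289,135),(337,137),(334,224),(287,223)],.026),('tray',[(470,80),(557,93),(546,209),(463,211)],.018)]:
    P=[pix('wrist',u,v,z) for u,v in L];print(n,np.mean(P,0),[ang(P[i],P[(i+1)%4]) for i in range(4)],[np.linalg.norm(P[i]-P[(i+1)%4]).round(3) for i in range(4)])
R=np.array(r.calibration('wrist')['pose'])[:3,:3];s=r.read_state()
from scipy.spatial.transform import Rotation as Ro
print(Ro.from_quat(s['ee_rot']).as_matrix().round(3),s['tool_pos'])
E
```

```text
pack [ 0.36616239 -0.27806161  0.026     ] [np.float64(-10.8), np.float64(-99.5), np.float64(170.5), np.float64(79.1)] [np.float64(0.044), np.float64(0.084), np.float64(0.046), np.float64(0.085)]
tray [ 0.59018176 -0.27408833  0.018     ] [np.float64(-7.0), np.float64(-97.5), np.float64(171.9), np.float64(82.9)] [np.float64(0.123), np.float64(0.14), np.float64(0.122), np.float64(0.137)]
[[ 0.143  0.99   0.   ]
 [ 0.99  -0.143 -0.   ]
 [-0.     0.    -1.   ]] [ 0.37157464 -0.28883841  0.33004926]
```

```bash
python3 -m inch '[[[0.008,-0.007,0.04],[0,0,0.15],0.6],[[0,0,0.04],[0,0,0],0.6],[[0,0,0.02],[0,0,0],0.6],[[0,0,0],[0,0,0],0.6],[[0,0,0],[0,0,0],0.6]]'
python3 - <<'E'
from h import *
import cv2
s=r.read_state();print(s['tool_pos'],s['grip_width'])
im=r.read_camera('wrist')[:,:,::-1].copy()
cv2.imwrite('pics/w10.png',im)
E
```

```text
t: 29.7
tool_pos: [0.3661, -0.2806, 0.231]
ee_rot: [0.765, 0.644, 0.0, 0.001]
contact_force: [1.2, -0.6, 0.3]
grip_width: 0.07
[ 0.36614142 -0.28060388  0.23103205] 0.070006640779026
```

View pics/w10.png

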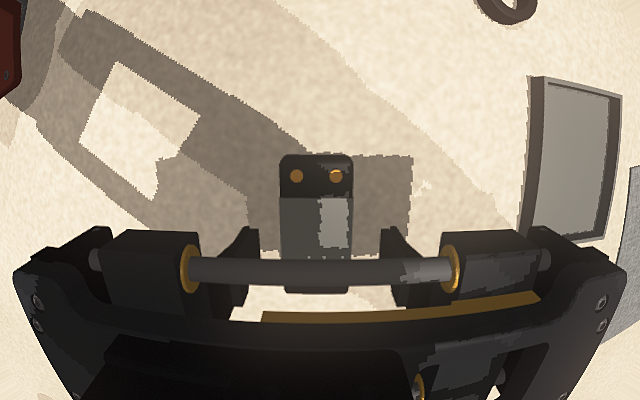

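```bash
python3 - <<'E'
from h import *
print(pix('wrist',316,155,.026),pix('wrist',316,286,.026))
E
python3 -m inch '[[[0,0,0.025],[0,0,0],0.6],[[0,0,0.018],[0,0,0],0.6],[[0,0,0],[0,0,0],0.6],[[0,0,0],[0,0,0],0.2]]' 40
python3 -m inch '[[[0,0,0],[0,0,0],-1],[[0,0,0],[0,0,0],-1],[[0,0,0],[0,0,0],-1],[[0,0,0],[0,0,0],-1]]'
```

```text
[ 0.37300556 -0.2332891   0.026     ] [ 0.35726071 -0.32244463  0.026     ]
t: 30.25
tool_pos: [0.3662, -0.2809, 0.1883]
ee_rot: [0.765, 0.644, 0.0, 0.001]
contact_force: [-1.3, 0.9, -0.1]
grip_width: 0.0653
t: 30.75
tool_pos: [0.3658, -0.2806, 0.1876]
ee_rot: [0.765, 0.644, -0.0, 0.0]
contact_force: [-3.1, 1.5, 6.8]
grip_width: 0.0458
```

```bash
python3 -m inch '[[[0,0,-0.02],[0,0,0],-1],[[0,0,-0.03],[0,0,0],-1],[[0,0.02,-0.03],[0,0,0],-1],[[0.01,0.04,-0.02],[0,0,0],-1],[[0.01,0.05,0],[0,0,0],-1]]'
python3 -m inch '[[[0.01,0.05,0],[0,0,0],-1],[[0.01,0.04,0],[0,0,0],-1],[[0.005,0.02,0],[0,0,-0.2],-1],[[0,0,0],[0,0,0],-1],[[0,0,0],[0,0,0],-1]]'
python3 - <<'E'
from h import *
import cv2
s=r.read_state();print(s['tool_pos'],s['grip_width'])
im=r.read_camera('wrist')[:,:,::-1].copy()
cv2.imwrite('pics/w11.png',im)
E
```

```text
t: 31.38
tool_pos: [0.4788, -0.2798, 0.289]
ee_rot: [0.765, 0.644, 0.0, 0.002]
contact_force: [-0.0, -0.9, -2.3]
grip_width: 0.0454
t: 32.0
tool_pos: [0.5892, -0.2732, 0.286]
ee_rot: [0.754, 0.657, -0.0, -0.001]
contact_force: [0.8, -0.3, -3.7]
grip_width: 0.0456
[ 0.58920373 -0.27323588  0.28604477] 0.04564875674559329
```

View pics/w11.png

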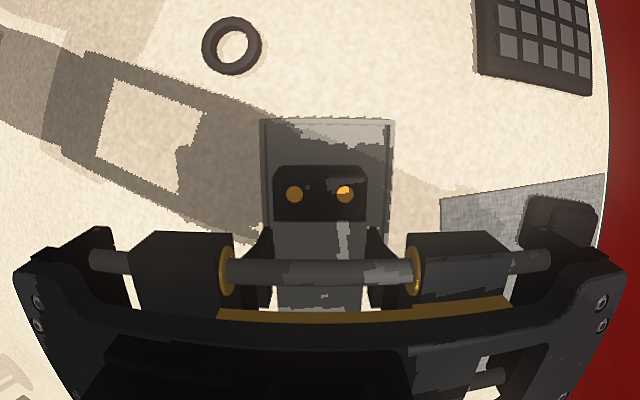

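```bash
python3 - <<'E'
from h import *
a,b=pix('wrist',260,120,.018),pix('wrist',394,120,.018);m=(a+b)/2;d=(b-a)/np.linalg.norm(b-a);print(a,b,m,np.degrees(np.arctan2(d[1],d[0])), m[:2]+.07*np.array([d[1],-d[0]]))
E
```

```text
[ 0.55116864 -0.19883384  0.018     ] [ 0.65812521 -0.21320678  0.018     ] [ 0.60464693 -0.20602031  0.018     ] -7.653619845642925 [ 0.59532405 -0.2753967 ]
```

```bash
python3 -m inch '[[[-0.002,0.004,0.04],[0,0,0],-1],[[0,0,0.03],[0,0,0],-1],[[0,0,0.01],[0,0,0],-1],[[0,0,0],[0,0,0],-1],[[0,0,0],[0,0,0],-1]]'
```

```text
t: 32.67
tool_pos: [0.5943, -0.2765, 0.2089]
ee_rot: [0.754, 0.657, 0.0, 0.001]
contact_force: [1.7, -0.5, -2.8]
grip_width: 0.0454
```

```bash
python3 -m inch '[[[0,0,0.009],[0,0,0],-1],[[0,0,0.005],[0,0,0],-1],[[0,0,0.002],[0,0,0],-1],[[0,0,0],[0,0,0],-1]]'
python3 -m inch '[[[0,0,0.001],[0,0,0],-1],[[0,0,0],[0,0,0],-1]]'
```

```text
t: 33.17
tool_pos: [0.5939, -0.2759, 0.1917]
ee_rot: [0.753, 0.658, -0.0, -0.0]
contact_force: [-2.3, 2.6, 4.0]
grip_width: 0.0457
t: 33.42
tool_pos: [0.594, -0.2759, 0.1917]
ee_rot: [0.753, 0.658, -0.0, 0.0]
contact_force: [-4.6, 3.9, 8.9]
grip_width: 0.0457
```

Contact made; releasing narrowly and retreating.

```bash
python3 -m inch '[[[0,0,0],[0,0,0],0.15],[[0,0,0],[0,0,0],0.3],[[0,0,0],[0,0,0],0.3],[[0,0,-0.03],[0,0,0],0.3],[[0,0,-0.05],[0,0,0],0.3]]'
python3 -m inch '[[[0,0,-0.05],[0,0,0],0.3],[[-0.03,-0.03,-0.03],[0,0,0],0.3],[[-0.05,-0.05,0],[0,0,0],0.3],[[-0.05,-0.05,0],[0,0,0],0.3],[[-0.05,-0.05,0],[0,0,0],0.3]]'
python3 -m inch '[[[-0.04,-0.03,0],[0,0,0],0.3],[[0,0,0],[0,0,0],0.3],[[0,0,0],[0,0,0],0.3]]'
python3 - <<'E'
from h import *
import cv2
a=r.read_camera('top')[:,:,::-1];cv2.imwrite('pics/top12.png',cv2.resize(a[110:290,150:490],None,fx=2.3,fy=2.3,interpolation=cv2.INTER_CUBIC))
cv2.imwrite('pics/side12.png',cv2.resize(r.read_camera('side')[100:360,170:420,::-1],None,fx=2.3,fy=2.3,interpolation=cv2.INTER_CUBIC))
for n in ['jar_c','tape_c','pack_c','motor_short_c','motor_long_c','wheel_wide_c','wheel_slim_c']:
    print(n,[(np.round(d['at'],3),round(d['score'],2)) for d in r.recognise('top',n)])
print(r.read_state()['t'])
E
```

```text
t: 34.05
tool_pos: [0.5928, -0.2754, 0.2679]
ee_rot: [0.754, 0.657, -0.001, -0.003]
contact_force: [0.5, 0.3, 0.4]
grip_width: 0.0563
t: 34.67
tool_pos: [0.4091, -0.4158, 0.3501]
ee_rot: [0.753, 0.658, -0.0, 0.0]
contact_force: [0.5, -0.9, -0.3]
grip_width: 0.0564
t: 35.05
tool_pos: [0.3756, -0.4505, 0.3498]
ee_rot: [0.754, 0.657, 0.0, -0.0]
contact_force: [-0.0, 0.4, 0.2]
grip_width: 0.0565
jar_c [(array([0.526, 0.132, 0.061]), 0.96)]
tape_c [(array([ 0.531, -0.132,  0.02 ]), 0.46)]
pack_c [(array([ 0.594, -0.276,  0.031]), 0.77)]
motor_short_c [(array([0.591, 0.224, 0.053]), 0.76), (array([ 0.598, -0.008,  0.002]), 0.57)]
motor_long_c [(array([0.585, 0.298, 0.074]), 0.85)]
wheel_wide_c [(array([0.595, 0.03 , 0.045]), 0.68)]
wheel_slim_c [(array([ 0.592, -0.039,  0.034]), 0.74), (array([ 0.532, -0.135,  0.022]), 0.22)]
35.5
```

View pics/top12.png

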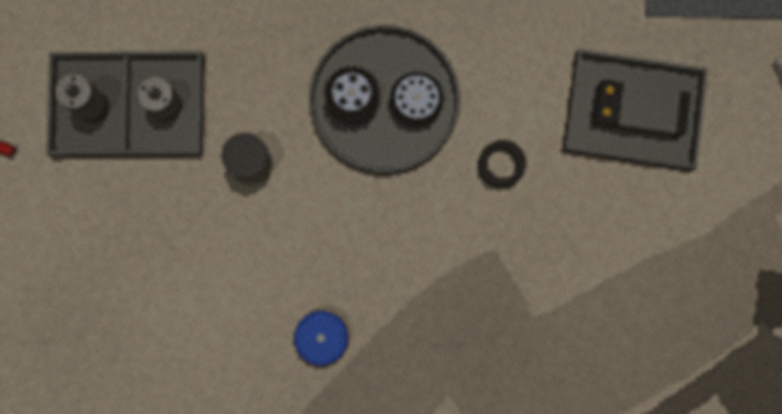

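View pics/side12.png

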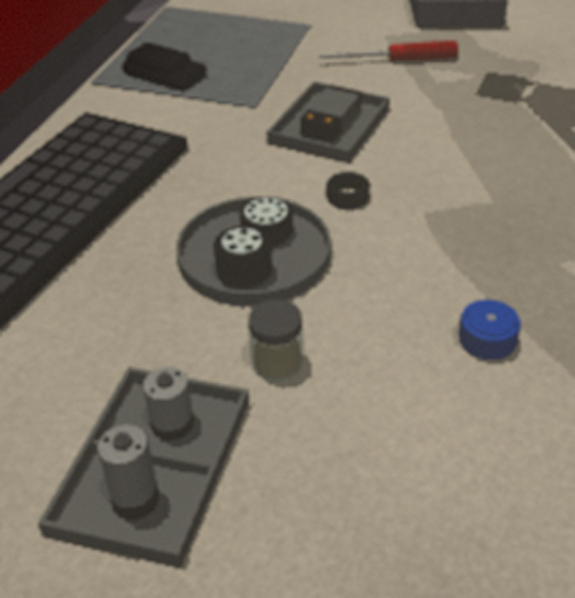

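Both pictures show everything in place. In the top crop, the wheels are flat in the dish at (350,92) and (415,95), the motors upright one per bay at (75,92) and (155,95), and the pack flat in its tray at (640,110). The jar, tape and blue wheel have not moved.

```bash
python3 -c "
from bench import r
print(r.job_done())"
```

```text
the job is handed in; nothing more can be done
None
```

All five parts are sorted into their trays and the job is handed in, at about 35.5 s of the 128 s allowed. The order was wide wheel, slim wheel, long motor, short motor, battery pack. I lowered each part until the wrist force showed it touching the tray floor, at most about 10 N, before opening the gripper.

**Last checks (top and side pictures, plus the recogniser):**
- Both wheels lie flat side by side in the dish.
- The two motors stand upright, shaft up, one in each bay of the divided tray.
- The battery pack lies flat in the undivided tray.
- The jar is within 1–2 mm of its first reading, and so is the tape. The blue look-alike was not touched.
- The gripper was well clear of everything at hand-in.

**Disagreements:**
- The top and wrist cameras differed by about 5–10 mm on some positions. I used the wrist camera for grasping and placing.
- The recogniser gave a few false hits, such as a "short motor" at the dish, which the pictures ruled out.

No check failed.

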